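# Ease the spring clip off the roller axle with the forked wedge

## Task

Take the forked wooden wedge by its handle, set it down on the free end of the glue roller's axle so that it rests there lightly for a moment, then slide it along the axle under the spring clip, gently, until the clip spreads and comes up off the axle onto the wedge; do not touch the clip with the fingers while it is on the axle, and never jam the wedge or press hard with it (keep it below 20 N). Lift the clip away without letting it fly off or drop from a height, and leave both the clip and the wedge lying in the parts tray, with the tin, the sanding block, the polishing disc and the pot left where they are.

Things in the scene. Friction and masses are not known exactly. Their poses are not given: they have to be found in the camera images.
- yoke (a point): Roller stand (does not give): axle's centre line (level, 70 mm above the bench) in the plane of the near yoke's front face. x along the axle from its free end to the roller, z up. Axle: steel rod, 20 mm diameter, free end at x = -82 mm. Yoke: forked upright plate, x 0 to 10 mm, 66 mm wide, slot 22 mm wide about the axle, open at the top, top at z = 34 mm. Base plate 12 mm high from x = -20 mm.
- hub (a point): Where the roller's hub (28 mm diameter) begins, 83 mm behind the yoke's front face, on the axle's centre line, same axes. Between yoke and hub the axle is bare. The black roller, 64 mm in diameter, begins 5 mm further on.
- clip_mid (a point): Bare steel spring clip snapped over the axle from above, 1 to 10 mm in front of the yoke; pushed, it slides along the axle until it bears on the yoke. Origin at its mid-length on the axle's centre line when seated; x along the axle to the roller, z up. 16 mm long (x), 31 mm wide. Two sprung jaws, inner faces 23 mm apart, reach down to rounded lips at z = -11 mm that grip the axle from below. 40 g.
- clip_crown (a point): Middle of the underside of the clip's flat crown (3 mm thick), 13 mm above clip_mid. A rib 4 mm wide (y) under it reaches 3 mm down to the axle's top, leaving a gap 3 mm high either side of the rib for a tine. Raised about 9 mm the jaws are fully spread (some 4 to 10 N of push on the wedge); raised further, the clip snaps up free.
- wedge_grip (a point): Centre of the upright handle block of the loose wooden forked wedge, where to grip it; 32 mm above the wedge's underside, on which it lies at the start. x points to the thin tip, z up. Block 40 mm long (x), 18 mm wide (y), top 46 mm above the underside. The wedge weighs 65 to 115 g.
- wedge_tip (a point): Thin end: midway between the tips of the two tines, at underside level, 105 mm ahead of and 32 mm below wedge_grip, same axes. Tines 4 mm thick with a 10 mm slot between, 18 mm over all: they pass either side of the clip's rib and straddle the axle, which centres them, undersides 8.7 mm above its centre line. 2 mm high at the tip, rising evenly to 20 mm over 50 mm.
- wedge_flat (a point): Middle of the level top of the tines, 35 mm long, 20 mm above the underside, 67 mm behind the tip, between slope and handle block. With the wedge tip 45 to 65 mm past the yoke's front face the freed clip stands on this and lightly grips the tines, so it rises with the wedge; at 69 mm the handle block meets the clip.
- tray: Open grey plastic parts tray, fixed to the bench beside the stand on the side away from the wedge: 220 mm long (its x), 150 mm wide (its y), 28 mm high, walls and floor about 4 mm; origin at the centre of its underside.
- tin: Bystander: round aluminium tin with a paper band, 66 mm in diameter, 120 mm high, loose; origin at the centre of its underside.
- sanding_block: Bystander: cork sanding block 110 x 65 x 40 mm, loose; origin at the centre of its underside.
- polish_disc: Bystander: black rubber polishing disc, 110 mm in diameter, 18 mm high, loose; origin at the centre of its underside.
- pot: Bystander: small white plastic pot, 90 mm in diameter, 90 mm high, loose; origin at the centre of its underside.

How it is judged:
On the way, in this order (a step that is already met when the one before it is completed fails the run):
1. the wedge rests lightly on the axle in front of the clip (0.5 to 12 N) (contact force between wedge and stand between 0.5 and 12 N and x of wedge_tip in the frame of clip_mid between -0.08 and -0.009 m and z of wedge_tip in the frame of yoke above 0.005 m and distance between clip_mid and yoke below 0.03 m), for 0.3 s.
2. the wedge's tip is under the crown of the clip while the clip is still seated on the axle (x of wedge_tip in the frame of clip_mid between -0.006 and 0.03 m and y of wedge_tip in the frame of clip_mid between -0.004 and 0.004 m and z of wedge_tip in the frame of clip_mid between 0.003 and 0.014 m and distance between clip_mid and yoke below 0.03 m and z of clip_mid in the frame of yoke below 0.005 m), for 0.1 s.
3. the wedge has lifted the clip up off the axle and carries it (z of clip_mid in the frame of yoke above 0.012 m and x of wedge_tip in the frame of clip_mid between 0.03 and 0.1 m and y of wedge_tip in the frame of clip_mid between -0.01 and 0.01 m and horizontal distance between clip_mid and yoke below 0.06 m), for 0.2 s.
At the end, for the whole second after the job is handed in: The clip and the wedge are both inside the parts tray (the clip's middle and the handle's centre within its walls, the clip's middle less than 45 mm and the handle's centre less than 50 mm above the tray's underside), released and at rest (below 30 mm/s) (x of clip_mid in the frame of tray between -0.106 and 0.106 m and y of clip_mid in the frame of tray between -0.071 and 0.071 m and z of clip_mid in the frame of tray between -0.01 and 0.045 m and x of wedge_grip in the frame of tray between -0.106 and 0.106 m and y of wedge_grip in the frame of tray between -0.071 and 0.071 m and z of wedge_grip in the frame of tray between -0.01 and 0.05 m and linear speed of each of clip, wedge below 0.03 m/s); the robot touches nothing.
It fails at once if the fingers touch the clip while it is on the axle (contact force between the fingers and clip above 1 N and z of clip_mid in the frame of yoke below 0.012 m and distance between clip_mid and yoke below 0.05 m).
It fails at once if the wedge presses on the axle or stand with more than 20 N (contact force between wedge and stand above 20 N).
It fails at once if the wedge presses on the clip at the stand with more than 20 N (contact force between wedge and clip above 20 N and distance between clip_mid and yoke below 0.05 m).
It fails at once if the clip flies off or is dropped (faster than 1.2 m/s) (linear speed of clip above 1.2 m/s).
It fails at once if a bystander is moved by more than 30 mm (distance of any of tin, sanding_block, polish_disc, pot from where it was at the start of the episode above 0.03 m).
It also fails if it takes over 62 s, if anything falls off the work surface, if the arm or the gripper's body presses on something with over 40 N, if the wrist force passes 120 N, or if a joint passes its speed limit or range.

## Robot

A 6-joint arm with a two-finger parallel gripper is mounted at the origin on the work surface. World frame = base frame: x ahead of the robot, y to its left, z up, the work surface at z = 0. Lengths are in m, angles in rad, forces in N, time in s.
With the tool pointing down it reaches from about 0.35 to 0.975 m from the base axis. Payload 4.9 kg.
Tool frame: the origin (TCP) lies on the centre line of the jaws, within the pads' length; the fingertips stand 14 mm ahead of it and the grasp point (between the pads) lies 5 mm behind it; x points along the fingers, z is the direction in which the jaws open and shut, and the axes are right-handed (so a half turn about x gives the same grasp; the last joint's range is limited). The gripper opens to 85 mm and grips with 20 to 120 N. Pads are 22 mm wide; open, the fingers measure 114 mm over their backs; the gripper's body (76 mm by 85 mm) begins 54 mm behind the grasp point. The pads swing forward as they close: fully open they stand 13 mm farther back than shut.
Start: joints at [1.231, 0.053, 1.613, -0, 1.476, -0.119], TCP at [0.137, 0.61, 0.245] pointing down, gripper open.
Joint ranges: [-3.01, 3.01], [-1.01, 2.22], [0.06, 2.58], [-1.02, 4.17], [0.09, 2.62], [-3.14, 3.14]. Speed limits (rad/s): [2.57, 2.57, 3.14, 3.14, 3.14, 3.14].

## Interface

Orientations are given as a rotation vector (axis times angle).
In Python, from station import ctrl gives the robot as it stands.
- The arm moves only by the tool move_arm, never from a script. Its argument "increments" is a list that holds one entry, the list of rows, each a list of 4 numbers: the shift along the tool's x, y, z in units of 25 cm (1.0 is 25 cm), then the turn about the tool's x in units of 90 degrees (1.0 is 90 degrees). A call has 1 to 20 rows; each row shifts and turns the commanded pose from where the row before left it, along the tool's axes as they then stand; what a row does not reach is not made up. A row lasts 1/12 s, in which the tool goes at most 41.7 mm and 7.16 degrees, less where a joint would pass 70% of its speed; a pose out of reach is approached as far as the arm can. A call with a number of a shift or a turn outside -1 to 1 is refused whole. A call with a gripper value outside its range is refused whole. "gripper" is the closure, from 0 (fully open) to 1 (shut), set as the call begins (left out, the last holds). The fingers move at their own pace and stop on an object; "squeeze" is the grip in N (left out, the last holds). Time passes only in rows, so rows that do not move let the fingers close. It gives the time, the measured TCP pose, the force and the opening at its end, in the units of the state.
- ctrl.get_obs(): the state, without advancing time (a new reading comes with each control period).
- ctrl.get_image(name): name is "side" or "top"; returns a dict with "pixels" (480x640x3 uint8, red, green, blue), "depth" (480x640 float32, m along the optical axis (not along the pixel's ray), 0 where there is no reading), "K" (3x3 intrinsics, pixels), "k1" (the pictures are not rectified: a ray, as slopes to the right and down, at radius r is drawn at 1 + k1 r^2 times it, then the intrinsics apply), "extrinsics" (4x4, takes a point from camera to world coordinates). Camera axes: x right, y up, looking along -z (the intrinsics and any distortion apply to the point x, -y, -z); pixel columns grow to the right and rows downward; lengths in m; the calibration is good to about 2 mm. A picture is of the moment at which its call begins.
- ctrl.finish_job(): hands the job in, once; it reports no verdict.
Trained networks look in the newest picture that a camera, given by its name, has taken for a name from the list of things; names that differ only in an ending like _2 or _b are one class to them, and where a whole thing is asked for, a point or a joint stands for the part that bears it (a point fixed in the world has none). Each returns a list of dicts, best first, with "score" (0 to 1); they miss things now and then, are a little off and sometimes report something else, mostly with a low value. They report only what shows in the picture. A call takes as long as a camera call.
- ctrl.trace(camera, target): "region" (480x640 bool, what is visible of it) and "pixel" ([row, column] in pixels, amid what is visible of it).
The state is a dict: "t": time; "q": joint angles; "dq": joint speeds; "effort": joint torques, N m; "tool_pos": TCP position; "tool_rot": TCP orientation; "contact_force": force on the tool from outside, world axes, zero at the start; "wrist_torque": the same for the moment, N m; "opening": finger opening in m.
Only numpy, scipy, OpenCV 4.12 (cv2) and the standard library are available. Lean on these libraries where they do the work, as an engineer would, in place of code of your own. Each camera call takes 0.05 s, during which the arm holds its last target. There are 200 camera calls.

## Working session

There is one attempt and no reset: what is moved stays moved. The work goes in short steps, Python scripts to look and compute and a tool call to move; the robot and the scene stay as the last step left them, time stands still between calls to the robot, and variables do not carry over. Pictures are saved under pics/ and viewed, about 8 in all and at most 12, crops included, and the job is handed in when it is done.

Besides the shell and the picture viewer there is one more tool, called after ">>>" as name(argument=value, ...) on one line, values as JSON. move_arm: Moves the arm, as the interface text tells. Shifts and turns lie within -1 to 1; 1 stands for 25 cm of shift or 90 degrees of turn. Its arguments: {"type":"object","properties":{"increments":{"type":"array","items":{"type":"array","items":{"type":"array","items":{"type":"number","minimum":-1,"maximum":1}}}},"gripper":{"type":"number"},"squeeze":{"type":"number"}},"required":["increments"]}

```bash
ls; mkdir -p pics
cat > h.py <<'E'
import numpy as np, cv2
from station import ctrl
def pts(im):
    d=im['depth']; K=im['K']; v,u=np.mgrid[0:480,0:640].astype(float)
    x=(u-K[0,2])/K[0,0]; y=(v-K[1,2])/K[1,1]
    a,b=x.copy(),y.copy()
    for _ in range(8):
        s=1+im['k1']*(a*a+b*b); a,b=x/s,y/s
    P=np.stack([a*d,-b*d,-d,np.ones_like(d)],-1)@np.array(im['extrinsics']).T
    P[d<=0]=np.nan
    return P[...,:3]
def proj(im,X):
    X=np.atleast_2d(X); E=np.linalg.inv(np.array(im['extrinsics']))
    c=np.c_[X,np.ones(len(X))]@E.T
    a,b=c[:,0]/-c[:,2],-c[:,1]/-c[:,2]; s=1+im['k1']*(a*a+b*b); K=im['K']
    return np.c_[K[1,1]*b*s+K[1,2],K[0,0]*a*s+K[0,2]]
def save(im,name,crop=None,scale=1):
    p=im['pixels'][...,::-1]
    if crop: p=p[crop[0]:crop[1],crop[2]:crop[3]]
    cv2.imwrite('pics/'+name,cv2.resize(p,None,fx=scale,fy=scale,interpolation=cv2.INTER_CUBIC))
E
python3 - <<'E'
from h import *
o=ctrl.get_obs(); print({k:np.round(v,3) for k,v in o.items()})
for c in ['top','side']:
    im=ctrl.get_image(c); save(im,c+'0.png'); P=pts(im); np.savez('/tmp/'+c+'.npz',P=P,pix=im['pixels'])
    print(c,im['k1'],np.round(im['K'],1).tolist(),np.round(im['extrinsics'],3).tolist())
    for n in ['yoke','hub','clip_mid','clip_crown','wedge_grip','wedge_tip','wedge_flat','tray','tin','sanding_block','polish_disc','pot']:
        for r in ctrl.trace(c,n)[:2]:
            px=np.round(r['pixel']).astype(int); R=P[r['region']]
            print(n,round(r['score'],2),px,r['region'].sum(),np.round(P[px[0],px[1]],3),np.round(np.nanpercentile(R,5,axis=0),3),np.round(np.nanpercentile(R,95,axis=0),3))
E
```

```text
pics
{'t': np.float64(0.0), 'q': array([ 1.231,  0.053,  1.614,  0.   ,  1.476, -0.119]), 'dq': array([-0.001,  0.001,  0.   ,  0.   ,  0.001,  0.001]), 'effort': array([ 1.0000e-03, -3.9368e+01, -3.7017e+01, -0.0000e+00,  7.0000e-03,
       -0.0000e+00]), 'tool_pos': array([0.137, 0.609, 0.244]), 'tool_rot': array([-1.046,  1.307,  1.044]), 'contact_force': array([0.14 , 0.73 , 0.772]), 'wrist_torque': array([-0.043,  0.02 ,  0.012]), 'opening': np.float64(0.085)}
top -0.053062897502630095 [[566.2, 0.0, 323.6], [0.0, 566.2, 238.4], [0.0, 0.0, 1.0]] [[-0.004, 0.993, -0.117, 0.403], [-1.0, -0.006, -0.024, -0.021], [-0.025, 0.117, 0.993, 1.348], [0.0, 0.0, 0.0, 1.0]]
yoke 0.75 [167 342] 3933 [ 0.719 -0.033  0.074] [ 0.616 -0.073  0.007] [0.828 0.015 0.101]
hub 0.72 [162 341] 4020 [ 0.729 -0.031  0.083] [ 0.619 -0.073  0.007] [0.829 0.015 0.101]
clip_mid 0.44 [206 338] 113 [ 0.626 -0.023  0.084] [ 0.622 -0.043  0.072] [ 0.638 -0.014  0.089]
wedge_grip 0.64 [260 216] 470 [0.512 0.27  0.003] [ 0.47   0.259 -0.003] [0.569 0.282 0.047]
wedge_grip 0.16 [205 530] 1782 [ 0.639 -0.483  0.008] [
[... 1585 characters left out ...]
3 0.258 0.027] [0.471 0.256 0.002] [0.567 0.275 0.046]
wedge_tip 0.44 [124 290] 1117 [0.484 0.419 0.04 ] [0.429 0.404 0.005] [0.529 0.473 0.042]
wedge_flat 0.89 [170 302] 597 [0.513 0.272 0.013] [0.47  0.256 0.001] [0.576 0.276 0.046]
tray 0.79 [365 307] 9121 [ 0.516 -0.253  0.004] [ 0.421 -0.327  0.001] [ 0.619 -0.18   0.027]
tin 0.75 [105 354] 1089 [0.652 0.42  0.092] [0.625 0.419 0.013] [0.679 0.462 0.121]
sanding_block 0.94 [125 292] 1142 [0.489 0.418 0.037] [0.429 0.404 0.003] [0.53  0.473 0.042]
polish_disc 0.94 [463 284] 1909 [ 0.475 -0.436  0.019] [ 0.429 -0.46   0.015] [ 0.519 -0.411  0.02 ]
pot 0.77 [460 388] 2553 [ 0.651 -0.436  0.007] [ 0.604 -0.469  0.001] [ 0.68  -0.393  0.09 ]
```

Run:
```python
from h import *
from scipy.spatial.transform import Rotation as R
print(R.from_rotvec(ctrl.get_obs()['tool_rot']).as_matrix().round(3))
for c in ['top','side']:
    D=np.load('/tmp/'+c+'.npz'); P=D['P']
    def box(lo,hi): 
        q=P.reshape(-1,3); return q[np.all((q>lo)&(q<hi),axis=1)]
    # wedge block top
    q=box([.42,.23,.038],[.56,.3,.055])
    print(c,'block top',len(q),cv2.minAreaRect((q[:,:2]*1000).astype(np.float32)),np.median(q[:,2]))
    q=box([.42,.23,.008],[.64,.3,.055]); print('wedge all',cv2.minAreaRect((q[:,:2]*1000).astype(np.float32)))
    # axle
    for lo,hi in[(.54,.62),(.655,.71)]:
        q=box([lo,-.06,.07],[hi,.01,.095]); 
        print('axle',len(q),q.min(0).round(4),q.max(0).round(4))
        if len(q)>5:
            print(' top z',np.percentile(q[:,2],90))
            for a in np.arange(lo,hi,.015):
                w=q[(q[:,0]>=a)&(q[:,0]<a+.015)]
                if len(w):print('  ',round(a,3),w[:,1].min().round(4),w[:,1].max().round(4),w[:,2].max().round(4))
    q=box([.70,-.1,.06],[.86,.05,.12]); print('roller',len(q),cv2.minAreaRect((q[:,:2]*1000).astype(np.float32)))
    q=box([.60,-.1,.093],[.70,.05,.12]); print('yoketop',len(q),q.mean(0),cv2.minAreaRect((q[:,:2]*1000).astype(np.float32)))
    q=box([.40,-.35,.022],[.64,-.15,.035]); print('tray',len(q),cv2.minAreaRect((q[:,:2]*1000).astype(np.float32)))
t=cv2.imread('pics/top0.png')[120:320,190:490]; s=cv2.imread('pics/side0.png')[150:310,250:490]
cv2.imwrite('pics/c0.png',np.vstack([cv2.resize(t,(600,400)),cv2.resize(s,(600,400))])[:, :])
cv2.imwrite('pics/c0.png',cv2.resize(cv2.imread('pics/c0.png'),(450,600)))
```

```text
[[-0.    -0.976  0.219]
 [ 0.     0.219  0.976]
 [-1.     0.     0.   ]]
top block top 141 ((484.24798583984375, 268.3364562988281), (39.64108657836914, 19.54945945739746), 0.2870667576789856) 0.044758545596210286
wedge all ((520.4291381835938, 278.0687561035156), (39.88436508178711, 111.91539001464844), 89.8581314086914)
axle 201 [ 0.5616 -0.0386  0.0702] [ 0.6194 -0.0204  0.0843]
 top z 0.08064524000482409
   0.555 -0.0386 -0.0204 0.0828
   0.57 -0.0364 -0.0205 0.0824
   0.585 -0.0366 -0.0206 0.0843
   0.6 -0.0367 -0.0206 0.0833
   0.615 -0.0367 -0.0208 0.0809
axle 197 [ 0.6551 -0.0374  0.07  ] [ 0.7093 -0.0187  0.0841]
 top z 0.0808567112840366
   0.655 -0.0371 -0.0187 0.0835
   0.67 -0.0372 -0.0189 0.0841
   0.685 -0.0373 -0.0189 0.0824
   0.7 -0.0374 -0.019 0.0828
roller 1431 ((769.6305541992188, -27.365352630615234), (63.15435028076172, 138.90907287597656), 89.47389221191406)
yoketop 102 [ 0.6482379  -0.02942249  0.10138877] ((648.349365234375, -28.791244506835938), (11.075469970703125, 65.13062286376953), 1.055555820465088)
tray 570 ((519.8338012695312, -253.18927001953125), (
[... 435 characters left out ...]
0.0407 -0.024 0.0818
   0.585 -0.039 -0.0197 0.0823
   0.6 -0.04 -0.0227 0.0837
   0.615 -0.0402 -0.0245 0.08
axle 206 [ 0.655  -0.0599  0.0702] [ 0.7099 -0.0188  0.0842]
 top z 0.08063135972853558
   0.655 -0.0599 -0.0214 0.0818
   0.67 -0.0413 -0.0188 0.0825
   0.685 -0.0415 -0.0199 0.0842
   0.7 -0.0394 -0.0227 0.0828
roller 1716 ((769.291015625, -28.825725555419922), (138.1369171142578, 68.52430725097656), 0.01963333785533905)
yoketop 125 [ 0.64992754 -0.03133709  0.10199094] ((650.3407592773438, -29.27835464477539), (10.217268943786621, 67.48500061035156), 0.08054015040397644)
tray 1031 ((520.6373291015625, -252.75808715820312), (153.54379272460938, 220.4927978515625), 81.9044418334961)
```

View pics/top0.png

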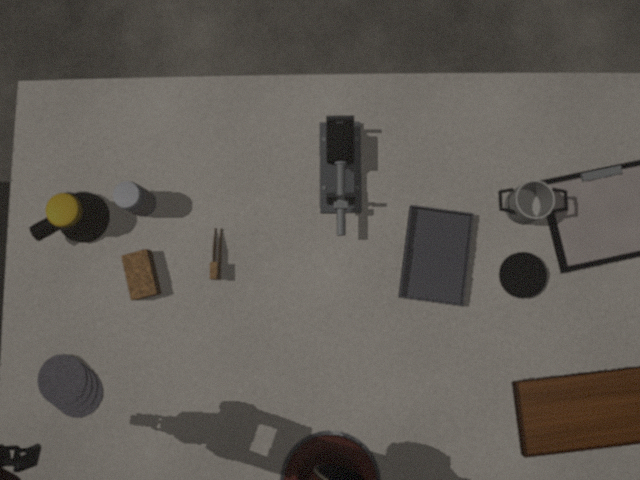

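View pics/side0.png

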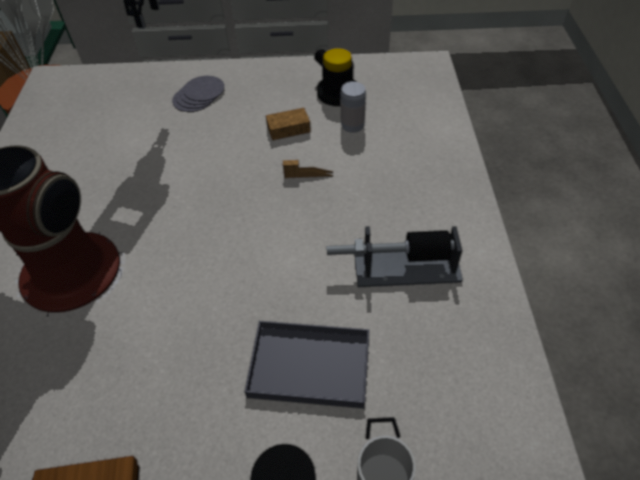

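Both pictures show the wedge at about (260,216) in the top view, with its tip toward +x. The stand is at (175,342) with the axle's free end toward the robot, and the tray is at (254,436), tilted about -8°. Next I'll get the wedge yaw and the axle line.

Run:
```python
from h import *
for c in ['top','side']:
    D=np.load('/tmp/'+c+'.npz'); P=D['P']; hsv=cv2.cvtColor(D['pix'],cv2.COLOR_RGB2HSV)
    ok=np.all((P>[.45,.24,-.01])&(P<[.62,.30,.06]),axis=2)&(hsv[...,1]>95)
    q=P[ok]; print(c,'wedge px',len(q),q.min(0).round(3),q.max(0).round(3))
    for a in np.arange(.46,.62,.01):
        w=q[(q[:,0]>=a)&(q[:,0]<a+.01)]
        if len(w)>1: print('  ',round(a+.005,3),len(w),'y',w[:,1].min().round(4),w[:,1].mean().round(4),w[:,1].max().round(4),'z',np.percentile(w[:,2],90).round(3))
    q=P[np.all((P>[.555,-.06,.0735])&(P<[.615,.01,.09]),axis=2)|np.all((P>[.66,-.06,.0735])&(P<[.715,.01,.09]),axis=2)]
    from scipy.optimize import least_squares
    r=least_squares(lambda p:np.hypot(q[:,1]-p[0]-p[1]*(q[:,0]-.6),q[:,2]-p[2])-.01,[-.029,0,.07],loss='soft_l1',f_scale=.001)
    print('axle y@.6, slope, z',r.x.round(4), 'xmin',np.sort(q[:,0])[:4].round(4))
```

```text
top wedge px 106 [0.467 0.259 0.008] [0.523 0.274 0.05 ]
   0.465 9 y 0.2603 0.265 0.2717 z 0.047
   0.475 25 y 0.2592 0.2657 0.2725 z 0.048
   0.485 32 y 0.2586 0.2662 0.2744 z 0.049
   0.495 26 y 0.2586 0.2658 0.2726 z 0.047
   0.505 12 y 0.2589 0.2662 0.2737 z 0.046
axle y@.6, slope, z [-0.0286 -0.0048  0.0688] xmin [0.5626 0.5627 0.5628 0.563 ]
side wedge px 428 [ 0.47   0.254 -0.   ] [0.575 0.278 0.051]
   0.465 3 y 0.2594 0.2599 0.2606 z 0.039
   0.475 67 y 0.2558 0.2615 0.2739 z 0.046
   0.485 65 y 0.2541 0.2605 0.2732 z 0.047
   0.495 64 y 0.2537 0.2607 0.2737 z 0.046
   0.505 44 y 0.2548 0.2606 0.2762 z 0.041
   0.515 35 y 0.255 0.2641 0.2778 z 0.02
   0.525 34 y 0.255 0.2636 0.2761 z 0.022
   0.535 32 y 0.2563 0.2644 0.2748 z 0.019
   0.545 30 y 0.2545 0.2642 0.2752 z 0.018
   0.555 26 y 0.2558 0.2631 0.2763 z 0.015
   0.565 21 y 0.2551 0.2652 0.2758 z 0.012
   0.575 7 y 0.2562 0.2657 0.2746 z 0.009
axle y@.6, slope, z [-0.0293  0.0015  0.0694] xmin [0.5643 0.5644 0.5644 0.5645]
```

>>> move_arm(increments=[[[0,0,0,-0.07],[0,0,0,-0.0705],[0,-0.0875,-0.0858,0],[0,-0.0875,-0.0858,0],[0,-0.0875,-0.0858,0],[0,-0.0875,-0.0858,0],[0,-0.0875,-0.0858,0],[0,-0.0875,-0.0858,0],[0,-0.0875,-0.0858,0],[0,-0.0875,-0.0858,0],[0,-0.0875,-0.0858,0],[0,-0.0875,-0.0858,0],[0,-0.0875,-0.0858,0],[0,-0.0875,-0.0858,0],[0,-0.0875,-0.0858,0],[0,-0.0875,-0.0858,0],[0,-0.0875,-0.0858,0],[0,-0.0875,-0.0858,0]]], gripper=0.3, squeeze=40)

```text
t: 2.8
tool_pos: [0.4878, 0.2653, 0.2455]
tool_rot: [-1.209, 1.209, 1.209]
contact_force: [0.2, 1.2, -0.4]
opening: 0.0599
```

>>> move_arm(increments=[[[0.12,0,0,0],[0.12,0,0,0],[0.12,0,0,0],[0.12,0,0,0],[0.12,0,0,0],[0.1,0,0,0],[0.08,0,0,0],[0.06,0,0,0],[0.034,0,0,0],[0,0,0,0],[0,0,0,0]]])

```text
t: 3.72
tool_pos: [0.487, 0.2666, 0.027]
tool_rot: [-1.209, 1.209, 1.209]
contact_force: [0.8, 0.4, 0.0]
opening: 0.0597
```

>>> move_arm(increments=[[[0,0,0,0],[0,0,0,0],[0,0,0,0],[0,0,0,0],[0,0,0,0],[0,0,0,0],[0,0,0,0],[0,0,0,0]]], gripper=1, squeeze=40)

```text
t: 4.38
tool_pos: [0.4878, 0.267, 0.0282]
tool_rot: [-1.209, 1.207, 1.208]
contact_force: [-1.3, 0.5, 6.9]
opening: 0.0174
```

>>> move_arm(increments=[[[-0.08,0,0,0],[-0.08,0,0,0],[-0.08,0,0,0],[-0.08,0,0,0],[-0.08,0,0,0],[0,0,-0.07,0],[0,0,-0.095,0],[0,0,-0.095,0],[0,0,-0.095,0],[0,0,-0.095,0],[0,0,-0.095,0],[0,0,-0.095,0],[0,0,-0.095,0],[0,0,-0.095,0],[0,0,-0.095,0],[0,0,-0.095,0],[0,0,-0.095,0],[0,0,-0.069,0],[0,0,0,0],[0,0,0,0]]])

```text
t: 6.05
tool_pos: [0.4864, -0.0298, 0.1263]
tool_rot: [-1.207, 1.21, 1.209]
contact_force: [-0.5, -0.1, -1.6]
opening: 0.0175
```

Run:
```python
from h import *
for c in ['top','side']:
    im=ctrl.get_image(c); P=pts(im); np.savez('/tmp/'+c+'1.npz',P=P,pix=im['pixels'])
    save(im,c+'1.png',(170,320,260,460) if c=='top' else (190,310,250,410),4)
    hsv=cv2.cvtColor(im['pixels'],cv2.COLOR_RGB2HSV)
    ok=np.all((P>[.44,-.07,.09])&(P<[.64,.02,.16]),axis=2)&(hsv[...,1]>80)
    q=P[ok]; print(c,len(q))
    for a in np.arange(.46,.62,.01):
        w=q[(q[:,0]>=a)&(q[:,0]<a+.01)]
        if len(w)>1: print('  ',round(a+.005,3),len(w),'y',w[:,1].min().round(4),w[:,1].mean().round(4),w[:,1].max().round(4),'z',w[:,2].min().round(3),w[:,2].max().round(3))
a=cv2.imread('pics/top1.png');b=cv2.imread('pics/side1.png');b=cv2.resize(b,(800,600))
print({k:np.round(v,3) for k,v in ctrl.get_obs().items() if k in('tool_pos','contact_force','wrist_torque','opening')})
```

```text
top 0
side 394
   0.465 9 y -0.0393 -0.0358 -0.0265 z 0.105 0.143
   0.475 7 y -0.0405 -0.0388 -0.0374 z 0.107 0.119
   0.485 5 y -0.0543 -0.0517 -0.0504 z 0.121 0.135
   0.495 25 y -0.0532 -0.0386 -0.0241 z 0.105 0.158
   0.505 71 y -0.0412 -0.0343 -0.0217 z 0.101 0.147
   0.515 52 y -0.0426 -0.0322 -0.0215 z 0.103 0.12
   0.525 50 y -0.0406 -0.032 -0.022 z 0.104 0.12
   0.535 50 y -0.0411 -0.0321 -0.0218 z 0.104 0.121
   0.545 49 y -0.0408 -0.0319 -0.0221 z 0.1 0.119
   0.555 44 y -0.0399 -0.0314 -0.0204 z 0.097 0.115
   0.565 27 y -0.0398 -0.0304 -0.0215 z 0.099 0.111
   0.575 5 y -0.0392 -0.0304 -0.0236 z 0.103 0.107
{'tool_pos': array([ 0.486, -0.029,  0.126]), 'contact_force': array([ 0.5  , -0.189, -1.024]), 'wrist_torque': array([0.053, 0.038, 0.032]), 'opening': np.float64(0.018)}
```

View pics/top1.png

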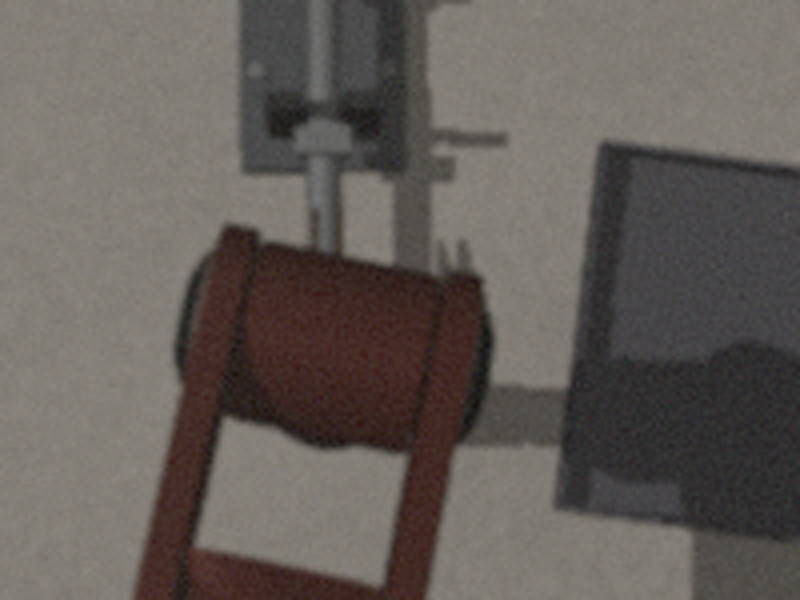

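View pics/side1.png

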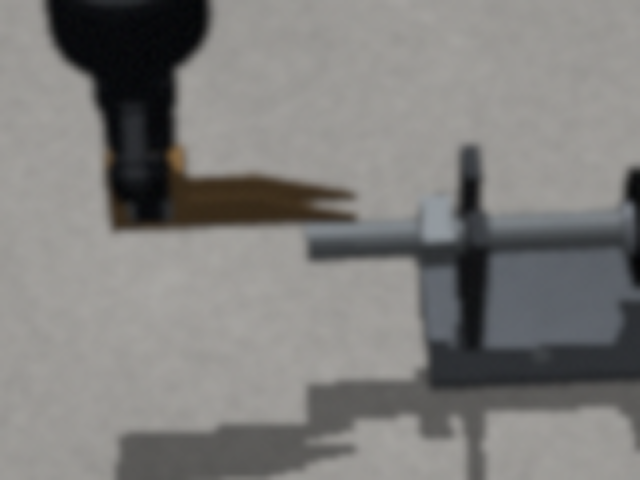

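Side view: the tine tips are at crop (355,205), about 27 mm past the axle's free end and just above the axle. The clip at columns 420–458 sits against the yoke. In the top view the wrist hides the wedge, but the clip shows at (322,137). I'll grip tighter, shift y by 1 mm and lower until I feel contact.

>>> move_arm(increments=[[[0,0,0.004,0],[0.02,0,0,0],[0.02,0,0,0],[0.012,0,0,0],[0,0,0,0],[0,0,0,0],[0,0,0,0]]], squeeze=100)

```text
t: 6.73
tool_pos: [0.4868, -0.0284, 0.1138]
tool_rot: [-1.209, 1.209, 1.209]
contact_force: [0.9, 1.4, -0.4]
opening: 0.0167
```

>>> move_arm(increments=[[[0.006,0,0,0],[0.004,0,0,0],[0,0,0,0],[0,0,0,0]]])

```text
t: 7.07
tool_pos: [0.4868, -0.0285, 0.1113]
tool_rot: [-1.209, 1.209, 1.209]
contact_force: [-0.2, -0.5, -0.9]
opening: 0.0168
```

>>> move_arm(increments=[[[0.004,0,0,0],[0.004,0,0,0],[0.004,0,0,0],[0,0,0,0],[0,0,0,0]]])

```text
t: 7.48
tool_pos: [0.4867, -0.0284, 0.1082]
tool_rot: [-1.209, 1.209, 1.209]
contact_force: [0.6, -0.4, -0.6]
opening: 0.0163
```

>>> move_arm(increments=[[[0.003,0,0,0],[0,0,0,0],[0,0,0,0]]])

```text
t: 7.73
tool_pos: [0.4868, -0.0284, 0.1075]
tool_rot: [-1.209, 1.209, 1.209]
contact_force: [-0.7, 0.5, -0.5]
opening: 0.0168
```

Run:
```python
from h import *
im=ctrl.get_image('side'); save(im,'side2.png',(200,290,280,400),5)
print({k:np.round(v,3) for k,v in ctrl.get_obs().items() if k in('tool_pos','contact_force','wrist_torque','opening')})
```

```text
{'tool_pos': array([ 0.487, -0.028,  0.108]), 'contact_force': array([-0.87 ,  0.174, -1.025]), 'wrist_torque': array([ 0.007, -0.008, -0.04 ]), 'opening': np.float64(0.016)}
```

View pics/side2.png

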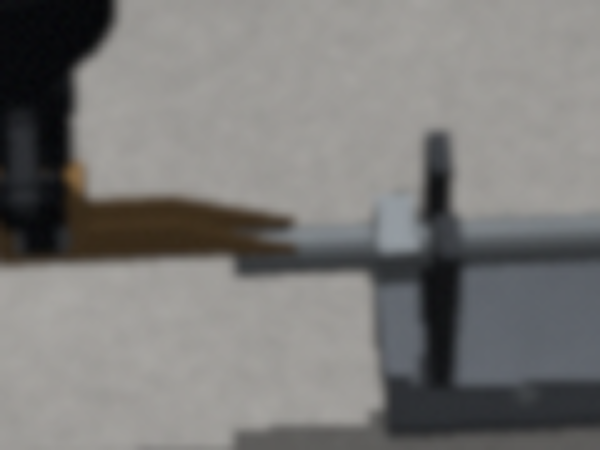

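Side view: the near tine tip is at (295,248) and the far one at (293,219). They straddle the axle in front of the clip at (398,228), and there is no clear contact force yet. I'll keep going in small steps.

>>> move_arm(increments=[[[0.003,0,0,0],[0,0,0,0],[0,0,0,0]]])

```text
t: 8.03
tool_pos: [0.487, -0.0285, 0.107]
tool_rot: [-1.209, 1.209, 1.209]
contact_force: [0.9, 0.1, -0.7]
opening: 0.0166
```

>>> move_arm(increments=[[[0.003,0,0,0],[0,0,0,0],[0,0,0,0]]])

```text
t: 8.28
tool_pos: [0.4872, -0.0286, 0.1065]
tool_rot: [-1.21, 1.209, 1.208]
contact_force: [-1.3, -0.5, 2.7]
opening: 0.0167
```

>>> move_arm(increments=[[[0,0,0,0],[0,0,0,0],[0,0,0,0],[0,0,0,0],[0,0,0,0]]])

```text
t: 8.7
tool_pos: [0.4871, -0.0285, 0.1064]
tool_rot: [-1.21, 1.209, 1.208]
contact_force: [-1.2, -0.9, 3.4]
opening: 0.0167
```

>>> move_arm(increments=[[[-0.001,0,0,0],[0,-0.015,0,0],[0,-0.015,0,0],[0,-0.015,0,0],[0,-0.015,0,0],[0,-0.015,0,0],[0,-0.015,0,0],[0,0,0,0],[0,0,0,0]]])

```text
t: 9.45
tool_pos: [0.5102, -0.0285, 0.1064]
tool_rot: [-1.21, 1.208, 1.208]
contact_force: [2.2, -1.2, 1.7]
opening: 0.0166
```

>>> move_arm(increments=[[[0,-0.008,0,0],[0,-0.008,0,0],[0,-0.008,0,0],[0,-0.008,0,0],[0,0,0,0],[0,0,0,0]]])

```text
t: 9.95
tool_pos: [0.5174, -0.0285, 0.1065]
tool_rot: [-1.209, 1.209, 1.209]
contact_force: [-0.7, -0.2, 4.6]
opening: 0.0166
```

>>> move_arm(increments=[[[-0.001,0,0,0],[0,-0.008,0,0],[0,-0.008,0,0],[0,-0.008,0,0],[0,0,0,0],[0,0,0,0]]])

```text
t: 10.45
tool_pos: [0.5234, -0.0284, 0.1066]
tool_rot: [-1.209, 1.209, 1.209]
contact_force: [-0.6, -1.4, 4.3]
opening: 0.0166
```

>>> move_arm(increments=[[[0,-0.006,0,0],[0,-0.006,0,0],[0,-0.006,0,0],[0,0,0,0],[0,0,0,0]]])

```text
t: 10.87
tool_pos: [0.5276, -0.0284, 0.1066]
tool_rot: [-1.209, 1.21, 1.21]
contact_force: [-2.3, -1.0, 5.1]
opening: 0.0167
```

Run:
```python
from h import *
im=ctrl.get_image('side'); save(im,'side3.png',(200,290,280,400),5)
print({k:np.round(v,3) for k,v in ctrl.get_obs().items() if k in('tool_pos','contact_force','wrist_torque','opening')})
```

```text
{'tool_pos': array([ 0.528, -0.028,  0.107]), 'contact_force': array([-1.906, -0.549,  5.69 ]), 'wrist_torque': array([-0.193,  0.036, -0.035]), 'opening': np.float64(0.017)}
```

View pics/side3.png

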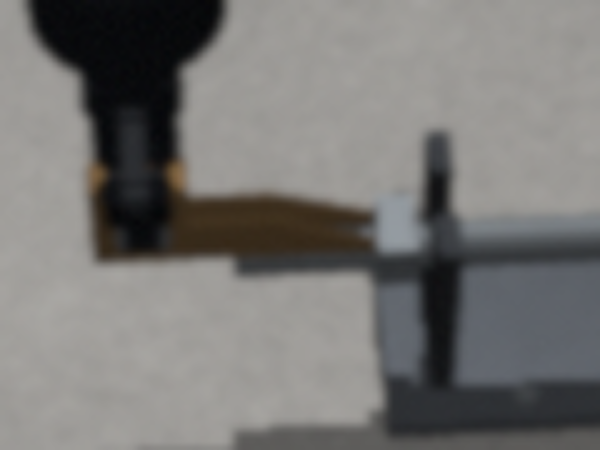

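Side view: the tine tips enter under the clip at about (377,230), on both sides of the axle. Before the spring loads the wedge I'll ease the downward press, then push on slowly.

>>> move_arm(increments=[[[-0.002,0,0,0],[0,-0.004,0,0],[0,-0.004,0,0],[0,-0.004,0,0],[0,0,0,0],[0,0,0,0]]])

```text
t: 11.42
tool_pos: [0.53, -0.0284, 0.1067]
tool_rot: [-1.208, 1.211, 1.211]
contact_force: [-3.9, -1.4, 5.3]
opening: 0.0168
```

>>> move_arm(increments=[[[0,-0.004,0,0],[0,-0.004,0,0],[0,-0.004,0,0],[0,0,0,0],[0,0,0,0]]])

```text
t: 11.83
tool_pos: [0.533, -0.0284, 0.1068]
tool_rot: [-1.208, 1.211, 1.211]
contact_force: [-4.1, -1.0, 5.3]
opening: 0.0166
```

>>> move_arm(increments=[[[-0.003,0,0,0],[0,0,0,0],[0,0,0,0],[0,0,0,0]]])

```text
t: 12.17
tool_pos: [0.5331, -0.0284, 0.1071]
tool_rot: [-1.208, 1.21, 1.211]
contact_force: [-1.0, -1.6, 1.1]
opening: 0.0171
```

>>> move_arm(increments=[[[0,-0.004,0,0],[0,-0.004,0,0],[0,0,0,0],[0,0,0,0]]])

```text
t: 12.5
tool_pos: [0.5352, -0.0283, 0.1072]
tool_rot: [-1.208, 1.21, 1.211]
contact_force: [-2.2, -1.3, -0.9]
opening: 0.0165
```

>>> move_arm(increments=[[[0,-0.004,0,0],[0,-0.004,0,0],[0,-0.004,0,0],[0,0,0,0],[0,0,0,0]]])

```text
t: 12.92
tool_pos: [0.5377, -0.0284, 0.1072]
tool_rot: [-1.207, 1.212, 1.212]
contact_force: [-5.9, -1.7, 1.0]
opening: 0.0166
```

>>> move_arm(increments=[[[0,-0.004,0,0],[0,-0.004,0,0],[0,-0.004,0,0],[0,0,0,0],[0,0,0,0]]])

```text
t: 13.33
tool_pos: [0.5404, -0.0284, 0.1072]
tool_rot: [-1.207, 1.212, 1.212]
contact_force: [-6.7, -2.0, 1.2]
opening: 0.0165
```

>>> move_arm(increments=[[[0,-0.004,-0.001,0],[0,-0.004,0,0],[0,-0.004,0,0],[0,0,0,0],[0,0,0,0]]])

```text
t: 13.75
tool_pos: [0.5433, -0.0284, 0.1072]
tool_rot: [-1.207, 1.212, 1.213]
contact_force: [-7.6, -0.0, 1.9]
opening: 0.0165
```

>>> move_arm(increments=[[[0,-0.004,0,0],[0,-0.004,0,0],[0,-0.004,0,0],[0,0,0,0],[0,0,0,0]]])

```text
t: 14.17
tool_pos: [0.5465, -0.0284, 0.1072]
tool_rot: [-1.207, 1.211, 1.212]
contact_force: [-5.8, -1.2, 0.8]
opening: 0.0166
```

Run:
```python
from h import *
im=ctrl.get_image('side'); save(im,'side4.png',(200,290,280,400),5)
print({k:np.round(v,3) for k,v in ctrl.get_obs().items() if k in('tool_pos','contact_force','wrist_torque','opening')})
```

```text
{'tool_pos': array([ 0.547, -0.028,  0.107]), 'contact_force': array([-6.059,  0.211,  0.762]), 'wrist_torque': array([-0.163,  1.056, -0.09 ]), 'opening': np.float64(0.017)}
```

View pics/side4.png

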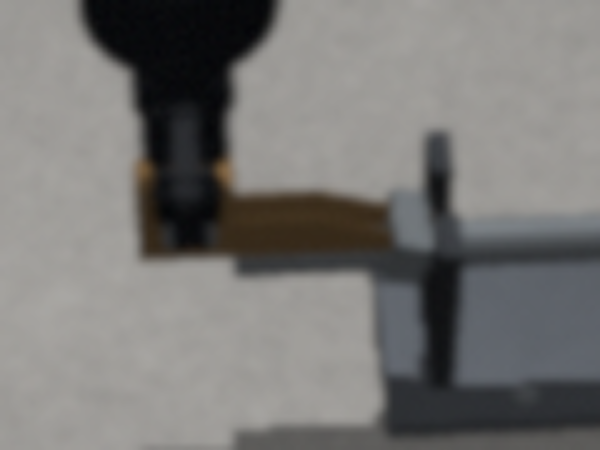

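Side view: the clip, at about (415,220), now bears on the yoke, and its front edge is lifting as the wedge slope goes under it. The push is 6 to 7 N.

>>> move_arm(increments=[[[0,-0.004,0,0],[0,-0.004,0,0],[0,-0.004,0,0],[0,-0.004,0,0],[0,0,0,0],[0,0,0,0]]])

```text
t: 14.72
tool_pos: [0.551, -0.0284, 0.1072]
tool_rot: [-1.208, 1.21, 1.211]
contact_force: [-5.1, -0.7, -0.9]
opening: 0.0166
```

>>> move_arm(increments=[[[0,-0.004,0,0],[0,-0.004,0,0],[0,-0.004,0,0],[0,-0.004,0,0],[0,0,0,0],[0,0,0,0]]])

```text
t: 15.22
tool_pos: [0.5567, -0.0287, 0.1083]
tool_rot: [-1.21, 1.208, 1.208]
contact_force: [-0.9, -0.2, -1.6]
opening: 0.0167
```

>>> move_arm(increments=[[[0,-0.004,0,0],[0,-0.004,0,0],[0,-0.004,0,0],[0,-0.004,0,0],[0,0,0,0],[0,0,0,0]]])

```text
t: 15.72
tool_pos: [0.5601, -0.0287, 0.1079]
tool_rot: [-1.209, 1.209, 1.209]
contact_force: [-0.0, 0.3, -1.6]
opening: 0.0165
```

Run:
```python
from h import *
im=ctrl.get_image('side'); save(im,'side5.png',(200,290,280,400),5)
print({k:np.round(v,3) for k,v in ctrl.get_obs().items() if k in('tool_pos','contact_force','wrist_torque','opening')})
```

```text
{'tool_pos': array([ 0.56 , -0.029,  0.108]), 'contact_force': array([-0.64 ,  0.094, -0.811]), 'wrist_torque': array([0.049, 0.07 , 0.028]), 'opening': np.float64(0.017)}
```

View pics/side5.png

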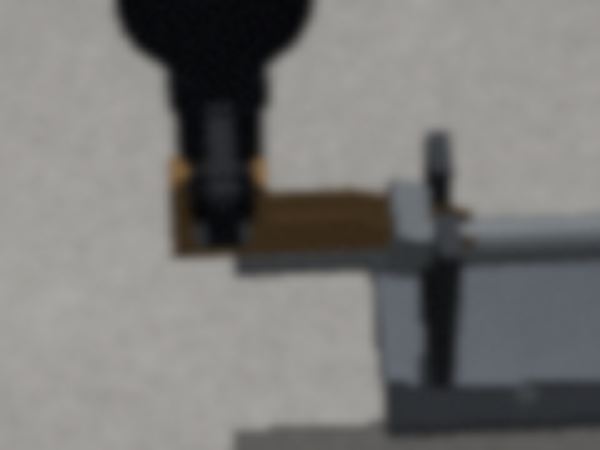

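Side view: the clip, at (410,212), is up off the axle and riding the slope, and the tine tips show past the yoke at (468,215). I'll advance until the clip stands on the flat.

>>> move_arm(increments=[[[0,-0.005,0,0],[0,-0.005,0,0],[0,-0.005,0,0],[0,-0.005,0,0],[0,-0.005,0,0],[0,-0.005,0,0],[0,0,0,0],[0,0,0,0]]])

```text
t: 16.43
tool_pos: [0.5676, -0.0287, 0.108]
tool_rot: [-1.209, 1.209, 1.209]
contact_force: [0.9, 0.6, -2.5]
opening: 0.0164
```

>>> move_arm(increments=[[[0,-0.005,0,0],[0,-0.005,0,0],[0,-0.005,0,0],[0,-0.005,0,0],[0,-0.005,0,0],[0,-0.005,0,0],[0,-0.005,0,0],[0,0,0,0],[0,0,0,0]]])

```text
t: 17.18
tool_pos: [0.5765, -0.0287, 0.1081]
tool_rot: [-1.21, 1.208, 1.208]
contact_force: [1.6, 0.4, -0.9]
opening: 0.0167
```

>>> move_arm(increments=[[[0,-0.005,0,0],[0,-0.005,0,0],[0,-0.005,0,0],[0,-0.005,0,0],[0,-0.005,0,0],[0,-0.005,0,0],[0,-0.005,0,0],[0,-0.005,0,0],[0,0,0,0],[0,0,0,0],[0,0,0,0]]])

```text
t: 18.1
tool_pos: [0.586, -0.0287, 0.1075]
tool_rot: [-1.209, 1.209, 1.209]
contact_force: [-2.7, 0.8, -1.7]
opening: 0.0165
```

Run:
```python
from h import *
im=ctrl.get_image('side'); save(im,'side6.png',(200,290,280,400),5)
print({k:np.round(v,3) for k,v in ctrl.get_obs().items() if k in('tool_pos','contact_force','wrist_torque','opening')})
```

```text
{'tool_pos': array([ 0.586, -0.029,  0.108]), 'contact_force': array([-2.588,  0.751, -1.234]), 'wrist_torque': array([ 0.011,  0.623, -0.059]), 'opening': np.float64(0.017)}
```

View pics/side6.png

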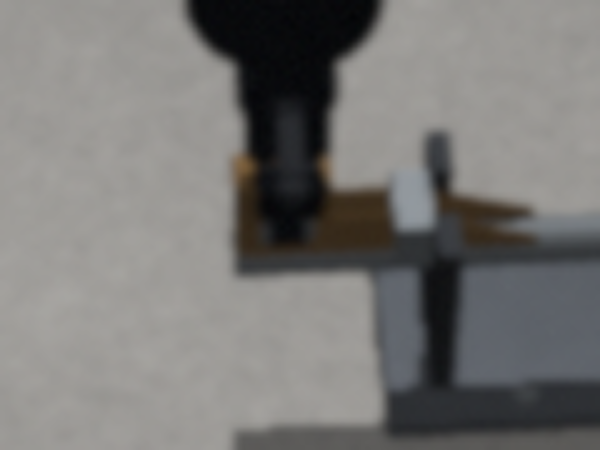

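Side view: the clip stands upright on the wedge at (412,200), and the tine tips at (533,238) are about 46 mm past the yoke. I'll advance 8 mm more, then lift.

>>> move_arm(increments=[[[0,-0.004,0,0],[0,-0.004,0,0],[0,-0.004,0,0],[0,-0.004,0,0],[0,-0.004,0,0],[0,-0.004,0,0],[0,-0.004,0,0],[0,-0.004,0,0],[0,0,0,0],[0,0,0,0],[0,0,0,0]]])

```text
t: 19.07
tool_pos: [0.5944, -0.0287, 0.1081]
tool_rot: [-1.21, 1.209, 1.208]
contact_force: [-3.5, 0.2, -2.3]
opening: 0.017
```

>>> move_arm(increments=[[[-0.006,0,0,0],[-0.01,0,0,0],[-0.01,0,0,0],[-0.015,0,0,0],[-0.02,0,0,0],[-0.02,0,0,0],[-0.02,0,0,0],[-0.02,0,0,0],[-0.02,0,0,0],[-0.02,0,0,0],[-0.02,0,0,0],[-0.02,0,0,0],[-0.02,0,0,0],[-0.02,0,0,0],[-0.02,0,0,0],[0,0,0,0],[0,0,0,0]]])

```text
t: 20.48
tool_pos: [0.5943, -0.0287, 0.1735]
tool_rot: [-1.21, 1.209, 1.208]
contact_force: [0.7, -0.1, -1.7]
opening: 0.0167
```

Run:
```python
from h import *
im=ctrl.get_image('side'); save(im,'side7.png',(150,290,250,430),4)
print({k:np.round(v,3) for k,v in ctrl.get_obs().items() if k in('tool_pos','contact_force','wrist_torque','opening')})
```

```text
{'tool_pos': array([ 0.594, -0.029,  0.173]), 'contact_force': array([-0.179,  0.688, -2.284]), 'wrist_torque': array([ 0.018,  0.062, -0.032]), 'opening': np.float64(0.016)}
```

View pics/side7.png

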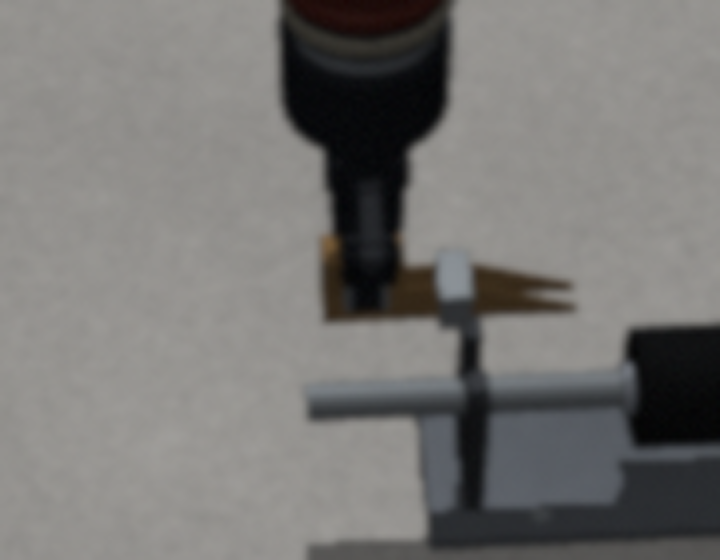

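Side view: the clip, at (455,287), rides on the flat between the handle and the slope, well clear of the stand. Next I'll carry it to the tray.

>>> move_arm(increments=[[[0,0.012,-0.024,0],[0,0.024,-0.048,0],[0,0.036,-0.073,0],[0,0.036,-0.073,0],[0,0.036,-0.073,0],[0,0.036,-0.073,0],[0,0.036,-0.073,0],[0,0.036,-0.073,0],[0,0.036,-0.073,0],[0,0.036,-0.073,0],[0,0.036,-0.073,0],[0,0.036,-0.073,0],[0,0.024,-0.048,0],[0,0.016,-0.026,0],[0,0,0,0.03],[0,0,0,0.03],[0,0,0,0.03],[0,0,0,0],[0,0,0,0]]])

```text
t: 22.12
tool_pos: [0.4849, -0.2475, 0.1729]
tool_rot: [-1.105, 1.272, 1.106]
contact_force: [-0.0, 0.3, -1.3]
opening: 0.0168
```

>>> move_arm(increments=[[[0.02,0,0,0],[0.04,0,0,0],[0.04,0,0,0],[0.04,0,0,0],[0.04,0,0,0],[0.04,0,0,0],[0.04,0,0,0],[0.04,0,0,0],[0.04,0,0,0],[0.04,0,0,0],[0.04,0,0,0],[0.04,0,0,0],[0.04,0,0,0],[0.02,0,0,0],[0,0,0,0],[0,0,0,0]]])

```text
t: 23.45
tool_pos: [0.4849, -0.2476, 0.0427]
tool_rot: [-1.104, 1.273, 1.105]
contact_force: [0.7, 0.0, -1.1]
opening: 0.0165
```

Run:
```python
from h import *
im=ctrl.get_image('side'); save(im,'side8.png',(270,420,210,410),4)
print({k:np.round(v,3) for k,v in ctrl.get_obs().items() if k in('tool_pos','contact_force','wrist_torque','opening')})
```

```text
{'tool_pos': array([ 0.485, -0.248,  0.043]), 'contact_force': array([-0.453, -0.016, -1.291]), 'wrist_torque': array([ 0.035, -0.018,  0.063]), 'opening': np.float64(0.017)}
```

View pics/side8.png

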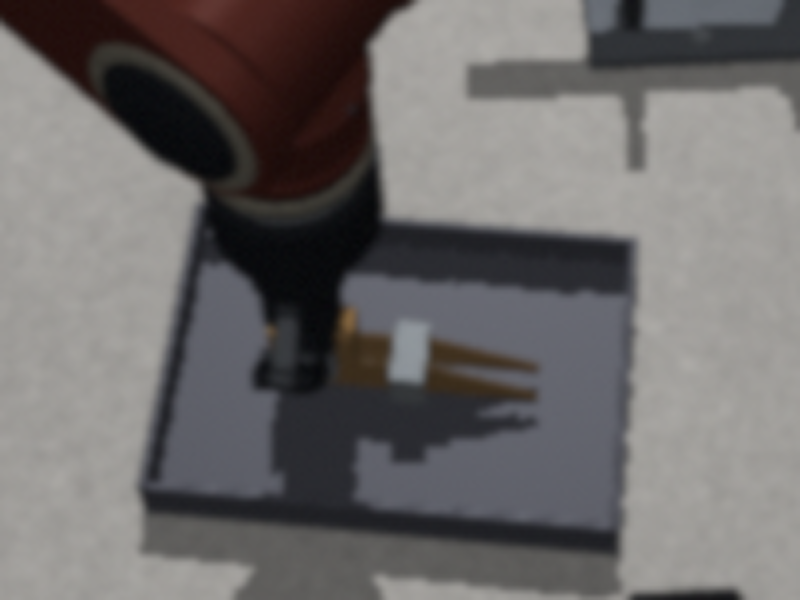

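Side view: the wedge with the clip at (408,352) hangs just above the tray floor, well inside the walls. I'll lower to contact.

>>> move_arm(increments=[[[0.008,0,0,0],[0.008,0,0,0],[0.008,0,0,0],[0,0,0,0],[0,0,0,0]]])

```text
t: 23.92
tool_pos: [0.485, -0.2477, 0.0371]
tool_rot: [-1.104, 1.273, 1.104]
contact_force: [-0.2, 0.1, -2.0]
opening: 0.0168
```

>>> move_arm(increments=[[[0.004,0,0,0],[0.004,0,0,0],[0,0,0,0],[0,0,0,0]]])

```text
t: 24.25
tool_pos: [0.486, -0.2482, 0.0363]
tool_rot: [-1.106, 1.272, 1.102]
contact_force: [-0.5, -0.3, 4.6]
opening: 0.0165
```

>>> move_arm(increments=[[[0,0,0,0],[0,0,0,0],[0,0,0,0],[0,0,0,0],[0,0,0,0],[0,0,0,0]]], gripper=0.45, squeeze=20)

```text
t: 24.75
tool_pos: [0.4849, -0.2476, 0.0348]
tool_rot: [-1.104, 1.273, 1.105]
contact_force: [0.9, -0.0, -0.3]
opening: 0.0469
```

>>> move_arm(increments=[[[-0.03,0,0,0],[-0.05,0,0,0],[-0.08,0,0,0],[-0.1,0,0,0],[-0.1,0,0,0],[-0.1,0,0,0],[-0.1,0,0,0],[-0.1,0,0,0],[0,0,0,0],[0,0,0,0]]])

```text
t: 25.58
tool_pos: [0.4863, -0.2485, 0.2036]
tool_rot: [-1.109, 1.271, 1.099]
contact_force: [-0.5, -0.0, 0.2]
opening: 0.0473
```

Run:
```python
from h import *
im=ctrl.get_image('side'); save(im,'side9.png',(250,480,210,450),2.5); P=pts(im)
for n in ['clip_mid','wedge_grip','tin','sanding_block','polish_disc','pot']:
    for r in ctrl.trace('side',n)[:1]:
        R=P[r['region']]; print(n,round(r['score'],2),np.nanmedian(R,axis=0).round(3),np.nanpercentile(R,5,axis=0).round(3),np.nanpercentile(R,95,axis=0).round(3))
print({k:np.round(v,3) for k,v in ctrl.get_obs().items() if k in('t','tool_pos','contact_force','opening')})
```

```text
wedge_grip 0.97 [ 0.5   -0.255  0.025] [ 0.464 -0.267  0.004] [ 0.568 -0.241  0.053]
sanding_block 0.89 [0.479 0.426 0.038] [0.428 0.405 0.006] [0.528 0.473 0.042]
polish_disc 0.76 [ 0.475 -0.439  0.018] [ 0.428 -0.46   0.015] [ 0.519 -0.41   0.021]
pot 0.58 [ 0.645 -0.439  0.035] [ 0.604 -0.469  0.002] [ 0.68  -0.395  0.09 ]
{'t': np.float64(25.933), 'tool_pos': array([ 0.484, -0.247,  0.199]), 'contact_force': array([ 0.231,  0.502, -0.155]), 'opening': np.float64(0.047)}
```

View pics/side9.png

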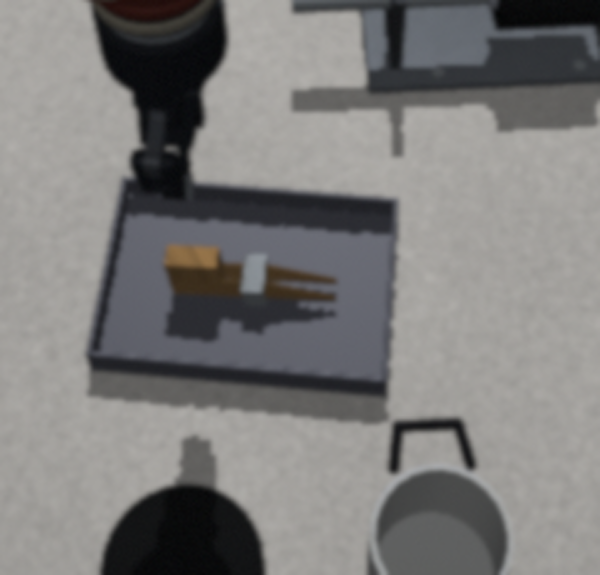

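The wedge and clip lie in the tray, clear of the gripper, and the bystanders are in place. Handing in.

```bash
python3 -c "
from station import ctrl
print(ctrl.finish_job())"
```

```text
the job is handed in; nothing more can be done
None
```

I took the clip off the axle with the wedge and left both lying in the parts tray. The job was handed in at about 26 s of the 62 s allowed, and the hand-in reports no verdict.

- **Wedge on the axle:** it rested on the axle in front of the clip at about 4 N for at least 0.4 s.
- **Under the clip:** pushing it along took up to about 8 N, measured at the wrist. The forces at the wedge itself are not reported. The clip bore on the yoke, spread and came up onto the wedge without flying off.
- **Lift and placing:** the clip rode on the flat part of the wedge to the tray. I set it down at about 5 N and opened the fingers there.

**Last checks:** the final picture shows the wedge with the clip still on it, well inside the tray walls and clear of the gripper. The sanding block, polishing disc and pot measured the same as at the start to within a few millimetres.

**Not confirmed:** the network did not find the clip or the tin in the last picture. I saw the clip by eye. The tin was not measured again, but the arm did not go near it.

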